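Fit the guard ring and draw the latch with the key

ROBOT

A 6-joint arm with a two-finger parallel gripper is mounted at the origin on a cart in front of the work surface, level with it; the furniture and walls round the work are solid. World frame = base frame: x ahead of the robot, y to its left, z up, the work surface at z = 0. Lengths are in mm, angles in rad, forces in N, time in s.
With the tool pointing down it reaches from about 350 to 875 mm from the base axis. Payload 4.2 kg.
Tool frame: the origin (TCP) lies midway between the tips of the shut fingers; the grasp point (between the pads) lies 19 mm behind it; x points along the fingers, y is the direction in which the jaws open and shut, and the axes are right-handed (so a half turn about x gives the same grasp; the last joint's range is limited). The gripper opens to 85 mm and grips with 20 to 120 N. Pads are 22 mm wide; open, the fingers measure 114 mm over their backs; the gripper's body (76 mm by 85 mm) begins 54 mm behind the grasp point. The pads swing forward as they close: fully open they stand 13 mm farther back than shut.
Start: joints at [-0.874, 0.385, 0.008, 0, -1.194, -0.259], TCP at [264.979, -566.026, 231.312] pointing down, gripper open.
Joint ranges: [-3.14, 3.14], [-1.21, 2.06], [-1.07, 1.41], [-3.16, 2.05], [-2.99, -0.16], [-3.1, 3.1]. Speed limits (rad/s): [2.79, 2.79, 3.14, 3.14, 3.14, 3.14].

INTERFACE

Orientations are given as a unit quaternion [x, y, z, w].
In Python, from bench import readout, imaging, arm gives the robot as it stands.
- The arm moves only by the tool arm_command, never from a script. Its argument "increments" is a list of rows, each a list of 3 entries, a list of its own where there are three numbers: the turn, a rotation vector about the world's x, y, z in degrees, then the shift along the world's x, y, z in mm, then the closure, from 0 (fully open) to 1 (shut). In form: [[[ax, ay, az], [tx, ty, tz], fingers], ...]. A call has exactly 5 rows; each row is the pose to reach, as a shift and turn from the pose measured when the call began; what a row does not reach only later rows make up. A row lasts 1/10 s, in which the tool goes at most 50 mm and 8.59 degrees, less where a joint would pass 70% of its speed; a pose out of reach is approached as far as the arm can. A call with a gripper value outside its range is refused whole. The fingers move at their own pace and stop on an object; the grip force is fixed at half the most. Time passes only in rows, so rows that repeat a pose let the fingers close, or fill a call up. It gives the time, the measured TCP pose, the force and the opening at its end, in the units of the state.
- readout.read_state(): the state, without advancing time (a new reading comes with each control period).
- imaging.get_image(name): name is "side" or "top"; returns (picture, depth): 480x640x3 uint8, blue, green, red; 480x640 float32, mm along the optical axis (not along the pixel's ray), 0 where there is no reading.
- imaging.camera_info(name): a dict with "vfov" (degrees; the focal length in pixels is half the picture's height over the tangent of half this angle, whatever the lens; pixels are square), "cx", "cy" (the principal point, pixels), "D" ([k1, k2, p1, p2, k3] as OpenCV has them; the pictures are not rectified), "eye" and "rotation" of the camera in the world. Camera axes: x right, y down, z forward; pixel columns grow to the right and rows downward; lengths in mm; the calibration is good to about 2 mm. A picture is of the moment at which its call begins. camera_info takes no time and is no camera call.
- arm.job_done(): hands the job in, once; it reports no verdict.
The state is a dict: "clock": time; "joints": joint angles; "joint_vel": joint speeds; "joint_efforts": joint torques, N m; "position": TCP position; "ee_rot": TCP orientation; "contact_force": force on the tool from outside, world axes, zero at the start; "wrist_torque": the same for the moment, N m; "gripper_width": finger opening in mm.
Only numpy, scipy, OpenCV 4.12 (cv2) and the standard library are available. Lean on these libraries where they do the work, as an engineer would, in place of code of your own. Each camera call takes 0.05 s, during which the arm holds its last target. There are 200 camera calls.

TASK

A night latch has just been let into this piece of door, which lies outer face up: slide the loose steel guard ring over the lock's round barrel until it sits flat on the wood all round, and let go of it. Then take the key with the red head out of the wooden drill block, ease it down past the sticky pins until it is fully home in the lock, and turn it clockwise, seen from above, a quarter turn so that the bolt is drawn in. Finish while still gripping the key and holding it turned against the spring, so that I can oil the bolt; leave the black key and the other loose things on the bench where they are.

Things in the scene. Friction and masses are not known exactly. Their poses are not given: they have to be found in the camera images.
- guard_ring: steel guard ring lying flat on the table, loose, 120 g: 50 mm outside, bore 32.5 mm, 18 mm high. Origin: centre of its underside, z axis up through the bore. It cannot pass over the head of a key in the lock.
- door_lock: piece of pale wooden door stile, 100 (x) x 200 (y) x 44 mm, on a thin dark mat; it does not move during the job, but lies elsewhere each time. Top face of the wood 46 mm above the table. In its middle a steel lock barrel with a brass rotor stands up. Origin: on the table, under the axis of the barrel; x and y as the wood, so -x is the edge with the steel plate and the brass bolt.
- barrel_foot (a point): point on the barrel's axis at the wood's top face, 46 mm above the table; axes as door_lock. The barrel is 30 mm in diameter, stands 20 mm above the wood and has a bevelled rim; the ring fits over it with 1.25 mm to spare all round.
- keyway (a point): centre of the keyway's mouth, level with the barrel's end face, 66 mm above the table; axes as door_lock. At rest the slot is 12.4 mm along y, 5.4 mm along x, its long sides countersunk 2 mm. Two sticky sprung pins, 10 and 18 mm down, resist the blade by 4 to 10 N each (push with a few degrees of wiggle), in the last 5 mm a sprung slide by 2 to 5 N. It turns only with the key fully home.
- key_cylinder (a joint): angle of the lock's rotor, rad: 0 at rest, grows clockwise seen from above, stop at 1.55. A spring turns it back (0.03 N m at rest, 0.11 N m at the stop) as soon as the key is let go. With the key's play in the slot and the give of the fingers, the gripper turns 0.15 to 0.25 rad farther than the rotor.
- latch_bolt (a joint): m that the brass bolt in the stile's edge is drawn in: 0 when it stands out (16 mm), 0.015 when the rotor is at its stop; it follows the rotor.
- red_key: key with round red plastic head, 50 g, standing loose in either slot of the drill block, its shoulder on the block. Origin: underside of the shoulder, on the blade's axis, z up. Blade below: 28 mm to its V tip, 11 mm wide (y), 4 mm thick (x). Shoulder 20 (y) x 9 x 6 mm; head 36 mm across, 9 mm thick (x), up to z = 40 mm, flat for the fingers from z = 9 to 35 mm. Same either way round.
- black_key: the same key with a black head, parked in the other slot; not to be used or touched.
- drill_block: wooden block 46 (x) x 190 (y) x 42 mm that does not move during the job; two key slots, 34 mm deep, on its centre line 30 mm either side of the middle, each with 1.5 mm of play for the blade; drill bits stand up to 44 mm out of it near its ends. Origin: centre of its underside.
- tape_measure: yellow tape measure, 38 x 84 x 64 mm, bystander, origin under its centre
- sanding_block: cork sanding block, 65 x 100 x 26 mm, bystander, origin under its centre
- screwdriver_flat: red flat screwdriver, 200 mm long, bystander, origin under its middle

How it is judged (in metres and radians):
On the way, in this order (a step that is already met when the one before it is completed fails the run):
1. the guard ring sits flat on the wood round the barrel and is let go (horizontal distance between guard_ring and barrel_foot below 0.004 m and z of guard_ring in the frame of barrel_foot below 0.002 m and angle between guard_ring's own z axis and vertical below 0.06 rad and contact force between the fingers and guard_ring below 0.1 N), for 0.2 s.
2. the red key is fully home in the lock, not yet turned (z of red_key in the frame of keyway below 0.002 m and horizontal distance between red_key and keyway below 0.003 m and angle between red_key's own z axis and vertical below 0.1 rad and value of joint key_cylinder below 0.3 rad), for 0.1 s.
At the end, for the whole second after the job is handed in: The fingers grip the red key (over 2 N), which is home in the lock within 3 mm and upright, and hold the rotor past 1.25 rad (stop at 1.55) with the bolt drawn in over 11.5 mm; the guard ring sits flat on the wood round the barrel (within 2 mm and 0.06 rad) (value of joint key_cylinder above 1.25 rad and value of joint latch_bolt above 0.0115 m and contact force between the fingers and red_key above 2 N and z of red_key in the frame of keyway below 0.003 m and horizontal distance between red_key and keyway below 0.003 m and angle between red_key's own z axis and vertical below 0.1 rad and horizontal distance between guard_ring and barrel_foot below 0.004 m and z of guard_ring in the frame of barrel_foot below 0.002 m and angle between guard_ring's own z axis and vertical below 0.06 rad); the arm keeps its last pose, push and grip.
It fails at once if the black key is moved out of its place (distance of black_key from where it was at the start of the episode above 0.012 m).
It fails at once if the bystanders on the bench are knocked about (distance of any of tape_measure, sanding_block, screwdriver_flat from where it was at the start of the episode above 0.03 m).
It also fails if it takes over 62 s, if anything falls off the work surface, if the arm or the gripper's body presses on something with over 40 N, if the wrist force passes 120 N, or if a joint passes its speed limit or range.

## Working session

There is one attempt and no reset: what is moved stays moved. The work goes in short steps, Python scripts to look and compute and a tool call to move; the robot and the scene stay as the last step left them, time stands still between calls to the robot, and variables do not carry over. Pictures are saved under pics/ and viewed, about 8 in all and at most 12, crops included, and the job is handed in when it is done.

Besides the shell and the picture viewer there is one more tool, called after "Request:" as name([rows], argument=value, ...), one row to a line, values as JSON. arm_command: Moves the arm, as the interface text tells. Its arguments: {"type":"object","properties":{"increments":{"type":"array","items":{"type":"array"}}},"required":["increments"]}

```bash
mkdir -p pics; ls
cat > h.py <<'E'
import numpy as np, cv2
from bench import readout, imaging, arm
def cam(n):
    c=imaging.camera_info(n); f=240/np.tan(np.radians(c['vfov']/2))
    K=np.array([[f,0,c['cx']],[0,f,c['cy']],[0,0,1]]); return K,np.array(c['D'],float),np.array(c['eye'],float),np.array(c['rotation'],float)
def ray(n,u,v):
    K,D,e,R=cam(n); p=cv2.undistortPoints(np.array([[[u,v]]],float),K,D)[0,0]
    return e,R@np.array([p[0],p[1],1.])
def atz(n,u,v,z):
    e,d=ray(n,u,v); return e+d*(z-e[2])/d[2]
def two(n1,p1,n2,p2):
    e1,d1=ray(n1,*p1); e2,d2=ray(n2,*p2)
    s=np.linalg.lstsq(np.c_[d1,-d2],e2-e1,rcond=None)[0]
    a,b=e1+d1*s[0],e2+d2*s[1]; return (a+b)/2,np.linalg.norm(a-b)
def proj(n,X):
    K,D,e,R=cam(n); q=R.T@(np.array(X,float)-e); return cv2.projectPoints(q.reshape(1,3),np.zeros(3),np.zeros(3),K,D)[0][0,0]
def cloud(n,dep):
    K,D,e,R=cam(n); v,u=np.mgrid[0:480,0:640]; p=cv2.undistortPoints(np.stack([u,v],-1).reshape(-1,1,2).astype(float),K,D).reshape(480,640,2)
    P=np.dstack([p,np.ones((480,640))])*dep[...,None]; return P@R.T+e
E
python3 - <<'E'
from h import *
for n in('side','top'):
    i,d=imaging.get_image(n); cv2.imwrite(f'pics/{n}0.png',i); np.savez(f'{n}0.npz',i=i,d=d)
    print(imaging.camera_info(n))
print(readout.read_state())
E
```

```text
pics
{'vfov': 47.538628755073695, 'cx': 321.9818055889652, 'cy': 246.50529747265304, 'D': array([-0.02802693,  0.        ,  0.        ,  0.        ,  0.        ]), 'eye': array([  468.20510979, -1035.38174734,   887.99178553]), 'rotation': array([ 0.89946241, -0.00450588,  0.00940775, -0.43687363])}
{'vfov': 51.47124779358184, 'cx': 317.66402674653915, 'cy': 250.91936573560972, 'D': array([-0.09151157,  0.        ,  0.        ,  0.        ,  0.        ]), 'eye': array([ 309.10901953,  -31.2268237 , 1475.24522031]), 'rotation': array([ 0.71375114, -0.69769067,  0.0413575 , -0.04556975])}
{'clock': 0.1, 'joints': array([-8.74412348e-01,  3.85493211e-01,  6.76391059e-03, -4.28894857e-04,
       -1.19397012e+00, -2.58605023e-01]), 'joint_vel': array([ 0.00143235, -0.00144101,  0.00349209,  0.00360709, -0.00044714,
        0.00038543]), 'joint_efforts': array([-2.62028010e-06, -3.93319845e+01,  1.88930243e+01,  4.19793740e+00,
       -2.59458582e-03,  3.11268195e-06]), 'position': array([ 264.75842858, -565.58789413,  230.32423586]), 'ee_rot': array([-0.15282819,  0.69043049,  0.15415291,  0.69006243]), 'contact_force': array([-0.62177591, -0.00737707, -0.11345358]), 'wrist_torque': array([ 0.03513516,  0.04755945, -0.00678052]), 'gripper_width': 85.28690640378291}
```

```bash
sed -i "s/,np.array(c\['rotation'\],float)$/,Rotation.from_quat(c['rotation']).as_matrix()/; 1a from scipy.spatial.transform import Rotation" h.py; python3 -c "
from h import *; print(cam('top')[3],atz('top',318,251,0),atz('side',320,240,0),proj('top',[265,-566,230]),proj('side',[265,-566,230]))"
```

```text
[[ 0.02303458 -0.99218571  0.1226251 ]
 [-0.99972432 -0.02230226  0.00734143]
 [-0.00454925 -0.1227604  -0.99242591]] [491.1717772  -21.32215632   0.        ] [493.32847071 121.71543795   0.        ] [532.1309056  333.86177767] [167.72303701 406.10087485]
```

View pics/top0.png

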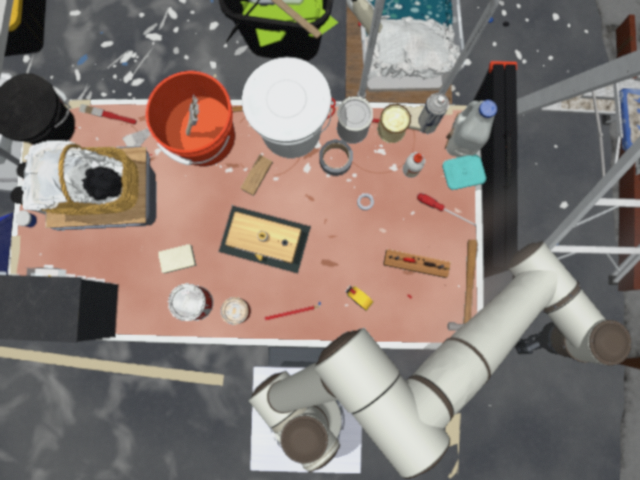

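View pics/side0.png

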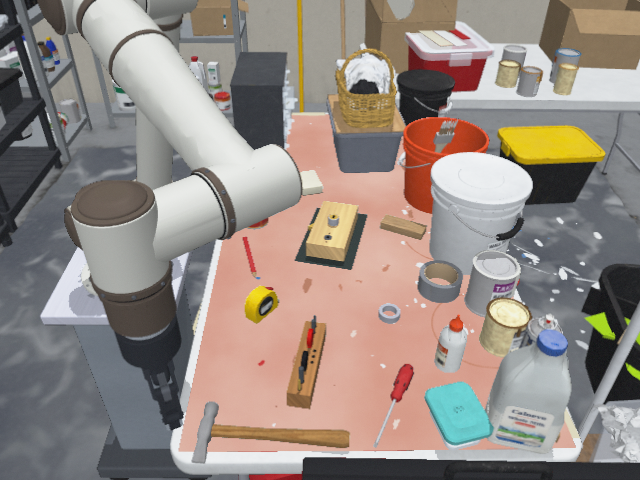

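Run:
```python
from h import *
T=np.load('top0.npz')['i'];S=np.load('side0.npz')['i']
def c(I,x,y,w=80,h=60,k=5):
    o=cv2.resize(I[y:y+h,x:x+w],None,fx=k,fy=k,interpolation=cv2.INTER_CUBIC)
    for a in range(0,w,10):cv2.putText(o,str(x+a),(a*k,8),0,.3,(255,255,255),1);cv2.line(o,(a*k,10),(a*k,14),(255,255,255))
    for a in range(0,h,10):cv2.putText(o,str(y+a),(0,a*k+4),0,.3,(255,255,255),1)
    return o
cv2.imwrite('pics/c1.png',np.vstack([np.hstack([c(T,225,205),c(T,377,235)]),np.hstack([c(S,293,195),c(S,270,310,80,60)])]))
for n,I in(('top',T),('side',S)):
    P=cloud(n,np.load(n+'0.npz')['d'])
    for u,v in ([(365,193),(365,201),(270,225),(240,240),(263,237),(450,180),(440,265)] if n=='top' else [(389,306),(389,313),(345,215),(320,250),(305,395)]): print(n,u,v,P[v,u].round(1))
    # ring mask
    x,y=(355,190) if n=='top' else (374,298)
    print(I[y:y+28,x:x+30].max(2)-I[y:y+28,x:x+30].min(2).astype(int)<40) if 0 else None
```

```text
top 365 193 [ 671.  -159.6    2.6]
top 365 201 [ 645.2 -159.4    7.1]
top 270 225 [558.7 120.1  45.8]
top 240 240 [513.1 206.5  43. ]
top 263 237 [519.1 136.2  71.2]
top 450 180 [ 705.1 -406.9   50.9]
top 440 265 [ 448.8 -366.6   83.8]
side 389 306 [ 647.8 -141.3   11.3]
side 389 313 [ 647.8 -151.6   -1. ]
side 345 215 [561.4 177.3  42.8]
side 320 250 [492.   46.6  25.6]
side 305 395 [ 457.7 -408.2   41.8]
```

View pics/c1.png

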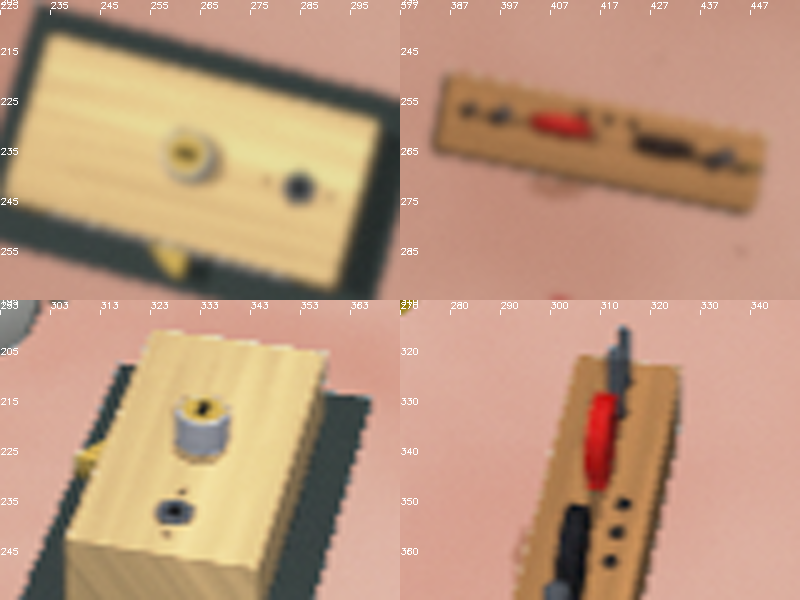

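```bash
cat > m.py <<'E'
from h import *
from scipy.optimize import least_squares
def lockfit(pt,ps,z=46):
    # pt/ps: dict local(x,y,z)->pixel
    def f(p):
        r=[]
        for n,d,o in(('top',pt,p[3:5]),('side',ps,p[5:7])):
            for L,px in d: 
                c,s=np.cos(p[2]),np.sin(p[2]); X=[p[0]+c*L[0]-s*L[1],p[1]+s*L[0]+c*L[1],L[2]]
                r+=list(proj(n,X)-px-o)
        return np.array(r+list(p[3:7]/1.0))
    return f
E
python3 - <<'E'
from m import *
T=np.load('top0.npz')['i'];S=np.load('side0.npz')['i']
pt=[((50,100,46),(234.6,211.6)),((50,-100,46),(301.2,228.8)),((-50,100,46),(226,246.6)),((-50,-100,46),(292,263)),((0,0,66),(262.3,235.8))]
ps=[((-50,100,46),(324,201.6)),((50,100,46),(358,205.4)),((50,-100,46),(345,249)),((-50,-100,46),(306.6,243)),((0,0,66),(333.6,216.7))]
f=lockfit(pt,ps); r=least_squares(f,[520,130,0.2,0,0,0,0],loss='soft_l1'); print('lock',r.x.round(3)); print(f(r.x).round(1))
print('barrel two',two('top',(262.3,235.8),'side',(333.6,216.7)))
# red key
def cen(I,mask,x0,x1,y0,y1):
    m=np.zeros(I.shape[:2],np.uint8); m[y0:y1,x0:x1]=mask[y0:y1,x0:x1]; 
    n,l,s,c=cv2.connectedComponentsWithStats(m); k=1+np.argmax(s[1:,4]); ys,xs=np.where(l==k)
    w=np.linalg.eigh(np.cov(np.c_[xs,ys].T)); return c[k],s[k],w[1][:,1],np.sqrt(w[0])
for n,I,b in(('top',T,(377,440,240,285)),('side',S,(285,330,310,380))):
    J=I.astype(int); m=((J[...,2]>120)&(J[...,1]<75)).astype(np.uint8); print(n,'red',*cen(I,m,*b))
    m2=(J.max(2)<75).astype(np.uint8); print(n,'black',*cen(I,m2,*((420,435+7,255,275) if n=='top' else (290,312,345,385))))
for n,I,b in(('top',T,(352,380,186,216)),('side',S,(370,410,295,330))):
    J=I.astype(int); sat=J[...,2]-J[...,0]; m=(sat<30).astype(np.uint8)
    m=cv2.morphologyEx(m,cv2.MORPH_CLOSE,np.ones((1,1),np.uint8)); print(n,'ring',*cen(I,m,*b))
    x0,x1,y0,y1=b; mm=np.zeros_like(m); mm[y0:y1,x0:x1]=m[y0:y1,x0:x1]
    for row in mm[y0:y1,x0:x1]: print(''.join('.#'[v] for v in row))
s=readout.read_state(); print(Rotation.from_quat(s['ee_rot']).as_matrix().round(3))
E
```

```text
lock [ 5.26127e+02  1.37376e+02 -2.31000e-01  3.24000e-01 -1.03100e+00
 -9.55000e-01 -6.61000e-01]
[ 0.5  0.6 -0.2  0.2 -0.2 -1.7  0.1 -0.9  0.3  0.1 -1.  -1.   0.2 -0.1
  0.1 -0.2 -0.5  0.1  0.   0.4  0.3 -1.  -1.  -0.7]
barrel two (array([526.259365  , 139.46876204,  63.19340987]), np.float64(4.925047768134117))
top red [408.92 259.8 ] [403 258  12   5  50] [-0.99103912 -0.13357196] [1.24003903 3.38162157]
top black [429.19047619 264.0952381 ] [425 263  10   3  21] [-0.98556251 -0.16931196] [0.62257351 2.73217554]
side red [309.27160494 337.59259259] [307 328   6  20  81] [-0.10693745  0.99426575] [1.26434291 5.49283079]
side black [303.72222222 363.49206349] [300 351   8  32 126] [-0.13371595  0.9910197 ] [1.46087038 8.54728123]
top ring [365.08860759 201.15822785] [357 193  17  17 158] [-0.61423996  0.7891193 ] [4.79105594 5.03996242]
............................
............................
............................
............................
............................
............................
............................
...........#####............
.........########
[... 1538 characters left out ...]
##..........
.........########......#######..........
.........#####################..........
.........#####################..........
..........###################...........
..........###################...........
............################............
.............##############.............
...............###########..............
..................######................
........................................
........................................
........................................
........................................
........................................
........................................
[[-0.001 -0.424  0.906]
 [ 0.002  0.906  0.424]
 [-1.     0.002 -0.   ]]
```

Run:
```python
from h import *
o={'top':np.array([.32,-1.03]),'side':np.array([-.95,-.66])}
for nm,a,b,z in(('ring',(365.1,201.15),(388.85,312.9),10),('key',(408.92,259.8),(309.27,337.6),64)):
    print(nm,atz('top',*(a+o['top']),z),atz('side',*(b+o['side']),z),two('top',a+o['top'],'side',b+o['side']),two('top',a,'side',b))
# block yaw
e=[atz('top',*p,42) for p in((386.4,249.4),(450,262.4),(383.6,265.4),(447,277.4))]
print(np.round(e,1),[np.degrees(np.arctan2(*(q-p)[:2])) for p,q in((e[0],e[1]),(e[2],e[3]))])
```

```text
ring [ 647.28197817 -160.42904172   10.        ] [ 643.3424159  -160.12799618   10.        ] (array([ 645.14770664, -160.38066966,   10.7335749 ]), np.float64(3.83079436967663)) (array([ 645.25217479, -159.72574951,    7.34591758]), np.float64(1.0779906357472206))
key [ 466.76878316 -282.8829457    64.        ] [ 463.57923488 -283.36712696   64.        ] (array([ 465.1670596 , -283.03323495,   63.96840712]), np.float64(3.2094784548234974)) (array([ 464.81372277, -282.45890545,   60.89792474]), np.float64(1.368544759772688))
[[ 495.1 -220.1   42. ]
 [ 461.2 -406.1   42. ]
 [ 448.3 -212.3   42. ]
 [ 417.3 -397.    42. ]] [np.float64(-169.66520509934344), np.float64(-170.48908915623215)]
```

Request:
arm_command([
  [[0,0,-8],[47,50,0],0],
  [[0,0,-16],[94,100,0],0],
  [[0,0,-24],[141,150,0],0],
  [[0,0,-32],[188,200,-10],0],
  [[0,0,-38],[235,250,-20],0],
])

```text
clock: 0.6
position: [431.3, -388.1, 221.3]
ee_rot: [0.082, 0.702, -0.081, 0.703]
contact_force: [0.5, -0.5, -0.4]
gripper_width: 85.1
```

Request:
arm_command([
  [[0,0,0],[35,36,-10],0],
  [[0,0,0],[70,72,-20],0],
  [[0,0,0],[105,108,-40],0],
  [[0,0,0],[140,146,-60],0],
  [[0,0,0],[175,186,-80],0],
])

```text
clock: 1.1
position: [594.7, -214.6, 147.4]
ee_rot: [0.082, 0.702, -0.081, 0.702]
contact_force: [0.6, -0.1, -0.2]
gripper_width: 85.2
```

Request:
arm_command([
  [[0,0,0],[20,20,-20],0],
  [[0,0,0],[40,42,-50],0],
  [[0,0,0],[48,52,-70],0],
  [[0,0,0],[48,52,-80],0],
  [[0,0,0],[48,52,-80],0],
])

```text
clock: 1.6
position: [641.1, -162.6, 65.2]
ee_rot: [0.082, 0.704, -0.081, 0.701]
contact_force: [0.8, 0.6, -0.1]
gripper_width: 84.9
```

Request:
arm_command([
  [[0,0,0],[4,2.5,-30],0],
  [[0,0,0],[4,2.5,-55],0],
  [[0,0,0],[4,2.5,-64],0],
  [[0,0,0],[4,2.5,-64.5],0.2],
  [[0,0,0],[4,2.5,-64.5],0.3],
])

```text
clock: 2.1
position: [645.9, -160.9, 2.4]
ee_rot: [0.082, 0.703, -0.081, 0.702]
contact_force: [0.9, -0.8, -0.7]
gripper_width: 60.5
```

Request:
arm_command([
  [[0,0,0],[0,0,0],1],
  [[0,0,0],[0,0,0],1],
  [[0,0,0],[0,0,0],1],
  [[0,0,0],[0,0,0],1],
  [[0,0,0],[0,0,0],1],
])

```text
clock: 2.6
position: [647.1, -161.1, 4.3]
ee_rot: [0.082, 0.702, -0.081, 0.703]
contact_force: [-1.0, 0.6, 5.5]
gripper_width: 48.6
```

Request:
arm_command([
  [[0,0,0],[0,0,0],0.2],
  [[0,0,0],[0,0,0],0.2],
  [[0,0,0],[0,0,0],0.2],
  [[0,0,8],[0,0,0],0.2],
  [[0,0,16],[0,0,0],0.2],
])

```text
clock: 3.1
position: [646.8, -161.0, 3.9]
ee_rot: [-0.019, 0.707, 0.02, 0.707]
contact_force: [0.4, 0.2, 0.4]
gripper_width: 68.1
```

Run:
```python
from h import *
for i in range(3):
    s=readout.read_state(); print(s['clock'],s['position'],s['contact_force'],s['gripper_width'],s['joints'].round(4))
```

```text
3.1 [ 646.81529205 -161.03334101    3.85229722] [0.40158458 0.15255588 0.3773361 ] 68.12539479610268 [-0.0025  0.6724 -0.1215 -0.0019 -0.7774 -1.5129]
3.1 [ 646.81529205 -161.03334101    3.85229722] [0.40158458 0.15255588 0.3773361 ] 68.12539479610268 [-0.0025  0.6724 -0.1215 -0.0019 -0.7774 -1.5129]
3.1 [ 646.81529205 -161.03334101    3.85229722] [0.40158458 0.15255588 0.3773361 ] 68.12539479610268 [-0.0025  0.6724 -0.1215 -0.0019 -0.7774 -1.5129]
```

Request:
arm_command([
  [[0,0,8],[0,0,0],0.2],
  [[0,0,16],[0,0,0],0.2],
  [[0,0,24],[0,0,0],0.2],
  [[0,0,32],[0,0,0],0.2],
  [[0,0,40],[0,0,0],0.2],
])

```text
clock: 3.6
position: [646.6, -160.9, 3.4]
ee_rot: [-0.261, 0.657, 0.262, 0.656]
contact_force: [1.1, 0.1, -0.4]
gripper_width: 68.3
```

Request:
arm_command([
  [[0,0,8],[0,0,0],0.2],
  [[0,0,16],[0,0,0],0.2],
  [[0,0,24],[0,0,0],0.2],
  [[0,0,32],[0,0,0],0.2],
  [[0,0,34],[0,0,0],0.3],
])

```text
clock: 4.1
position: [646.3, -160.9, 2.9]
ee_rot: [-0.443, 0.552, 0.444, 0.55]
contact_force: [-0.4, -0.8, -1.0]
gripper_width: 60.0
```

Request:
arm_command([
  [[0,0,0],[0,0,0],1],
  [[0,0,0],[0,0,0],1],
  [[0,0,0],[0,0,0],1],
  [[0,0,0],[0,0,0],1],
  [[0,0,0],[0,0,0],1],
])

```text
clock: 4.6
position: [646.3, -160.9, 3.4]
ee_rot: [-0.443, 0.552, 0.444, 0.55]
contact_force: [-2.3, -0.2, 5.0]
gripper_width: 48.6
```

Request:
arm_command([
  [[0,0,0],[0,0,20],1],
  [[0,0,0],[0,10,50],1],
  [[0,0,0],[-18,45,85],1],
  [[0,0,0],[-36,90,100],1],
  [[0,0,0],[-54,135,105],1],
])

```text
clock: 5.1
position: [593.4, -26.6, 109.6]
ee_rot: [-0.443, 0.551, 0.442, 0.552]
contact_force: [0.5, 0.4, -1.6]
gripper_width: 48.8
```

Request:
arm_command([
  [[0,0,0],[-16,40,0],1],
  [[0,0,0],[-32,80,0],1],
  [[0,0,0],[-48,120,0],1],
  [[0,0,0],[-66,163,0],1],
  [[0,0,0],[-66,163,0],1],
])

```text
clock: 5.6
position: [525.5, 140.5, 109.0]
ee_rot: [-0.444, 0.55, 0.444, 0.551]
contact_force: [-0.5, -0.0, -0.7]
gripper_width: 48.4
```

Run:
```python
from h import *
o=[]
for n,(x,y) in(('top',(225,200)),('side',(293,155))):
    i,d=imaging.get_image(n); np.savez(f'{n}1.npz',i=i,d=d)
    k=5; c=cv2.resize(i[y:y+100,x:x+80],None,fx=k,fy=k,interpolation=cv2.INTER_CUBIC)
    for a in range(0,100,10):
        cv2.putText(c,str(y+a),(0,a*k+4),0,.3,(0,0,255),1); cv2.putText(c,str(x+a),(a*k,8),0,.3,(0,0,255),1)
    o.append(c)
cv2.imwrite('pics/h1.png',np.hstack(o)); s=readout.read_state(); print(s['position'],s['clock'])
```

```text
[526.71210929 137.38309976 108.99241842] 5.7
```

View pics/h1.png

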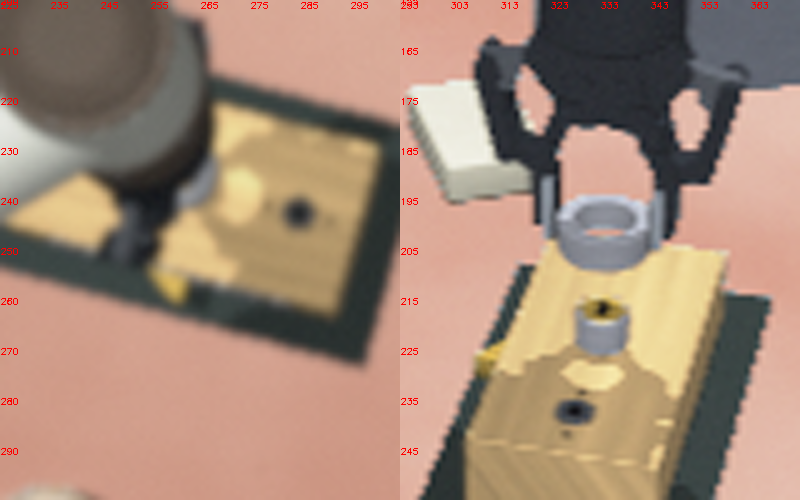

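Run:
```python
from h import *
def ext(c,r,h):
    a=np.linspace(0,2*np.pi,73); q=np.array([proj('side',[c[0]+r*np.cos(t),c[1]+r*np.sin(t),c[2]+z]) for t in a for z in(0,h)])
    return np.r_[q.min(0),q.max(0)]
px=lambda l,t,r,b:np.array([(l-400)/5+293,t/5+155,(r-400)/5+293,b/5+155])-.4
R=ext((526.7,137.4,109-3.2),25,18);B=ext((526.1,137.4,46),15,20)
print('ring pred',R.round(1),'meas',px(557,195,657,271))
print('barrel pred',B.round(1),'meas',px(575,297,630,355))
i=np.load('side1.npz')['i'].astype(int)
for r in(199,202,204): print(r,i[r,320:350].tolist())
for r in(219,222): print(r,i[r,324:344].tolist())
```

```text
ring pred [323.6 192.6 343.2 209.3] meas [324.  193.6 344.  208.8]
barrel pred [326.8 213.2 338.4 226. ] meas [327.6 214.  338.6 225.6]
199 [[53, 48, 47], [125, 115, 110], [151, 141, 134], [106, 99, 95], [118, 111, 109], [153, 142, 140], [157, 146, 144], [157, 148, 145], [145, 135, 134], [132, 125, 123], [141, 133, 130], [147, 137, 135], [149, 141, 138], [152, 143, 141], [151, 142, 139], [149, 139, 138], [146, 137, 135], [143, 134, 132], [138, 129, 127], [133, 125, 122], [182, 171, 167], [214, 201, 197], [168, 159, 154], [136, 127, 122], [159, 148, 141], [116, 108, 104], [55, 49, 46], [53, 46, 44], [115, 128, 170], [149, 166, 220]]
202 [[152, 170, 221], [165, 170, 199], [147, 146, 144], [98, 106, 112], [106, 107, 110], [129, 122, 120], [142, 134, 133], [156, 147, 143], [160, 148, 147], [156, 146, 143], [153, 143, 141], [153, 144, 143], [153, 153, 157], [161, 168, 170], [176, 174, 172], [171, 163, 161], [158, 150, 149], [151, 142, 140], [155, 145, 142], [156, 146, 143], [154, 145, 143], [140, 131, 129], [109, 103, 100], [133, 125, 118], [156, 146, 138], [113, 105, 101], [51, 46, 42], 
[... 553 characters left out ...]
220, 235]]
219 [[142, 201, 228], [139, 198, 227], [142, 203, 228], [138, 184, 213], [133, 144, 154], [146, 137, 134], [174, 163, 161], [189, 192, 194], [175, 203, 214], [162, 204, 218], [181, 208, 217], [175, 187, 191], [157, 157, 157], [152, 141, 140], [134, 135, 140], [148, 196, 222], [162, 224, 242], [159, 221, 241], [158, 219, 239], [156, 217, 238]]
222 [[141, 199, 228], [143, 202, 230], [144, 206, 231], [139, 186, 215], [138, 147, 157], [143, 134, 132], [151, 141, 139], [154, 145, 144], [156, 146, 144], [156, 147, 144], [155, 145, 142], [151, 141, 138], [143, 134, 131], [135, 126, 123], [133, 148, 161], [151, 203, 228], [159, 222, 241], [158, 220, 241], [156, 217, 239], [155, 217, 239]]
```

Request:
arm_command([
  [[0,0,0],[0.7,0,-15],1],
  [[0,0,0],[0.7,0,-28],1],
  [[0,0,0],[0.7,0,-34],1],
  [[0,0,0],[0.7,0,-36],1],
  [[0,0,0],[0.7,0,-36],1],
])

```text
clock: 6.2
position: [527.7, 136.7, 72.8]
ee_rot: [-0.443, 0.552, 0.443, 0.551]
contact_force: [0.7, -0.1, -1.2]
gripper_width: 48.2
```

Request:
arm_command([
  [[0,0,0],[0,0,-2],1],
  [[0,0,0],[0,0,-4],1],
  [[0,0,0],[0,0,-6],1],
  [[0,0,0],[0,0,-8],1],
  [[0,0,0],[0,0,-8],1],
])

```text
clock: 6.7
position: [528.4, 136.5, 67.4]
ee_rot: [-0.444, 0.551, 0.443, 0.551]
contact_force: [-2.9, -2.1, 14.7]
gripper_width: 48.5
```

Request:
arm_command([
  [[0,0,0],[-0.4,-0.3,-2],1],
  [[0,0,0],[-0.8,-0.6,-2],1],
  [[0,0,0],[-1.2,-0.9,-2.5],1],
  [[0,0,0],[-1.6,-1.2,-2.5],1],
  [[0,0,0],[-1.6,-1.2,-2.5],1],
])

```text
clock: 7.2
position: [528.3, 136.2, 67.7]
ee_rot: [-0.444, 0.549, 0.442, 0.553]
contact_force: [-3.2, 0.8, 11.7]
gripper_width: 48.8
```

Request:
arm_command([
  [[0,0,0],[-1.5,0,-2],1],
  [[0,0,0],[-1.5,0,-2],1],
  [[0,0,0],[-2,0,-2],1],
  [[0,0,0],[-2.5,0,-2],1],
  [[0,0,0],[-2.5,0,-2],1],
])

```text
clock: 7.7
position: [528.0, 136.7, 68.1]
ee_rot: [-0.446, 0.547, 0.442, 0.554]
contact_force: [1.3, -2.4, 6.8]
gripper_width: 48.5
```

Run:
```python
from h import *
i,d=imaging.get_image('side'); np.savez('side2.npz',i=i,d=d)
x,y,k=308,185,10; c=cv2.resize(i[y:y+55,x:x+55],None,fx=k,fy=k,interpolation=cv2.INTER_CUBIC)
for a in range(0,55,5):
    cv2.putText(c,str(y+a),(0,a*k+4),0,.35,(0,0,255),1); cv2.putText(c,str(x+a),(a*k,10),0,.35,(0,0,255),1)
cv2.imwrite('pics/h2.png',c); s=readout.read_state(); print(s['position'],s['contact_force'],s['clock'])
```

```text
[528.04237219 136.71298987  68.02979826] [ 0.69369031 -3.1927684   6.50867133] 7.75
```

View pics/h2.png

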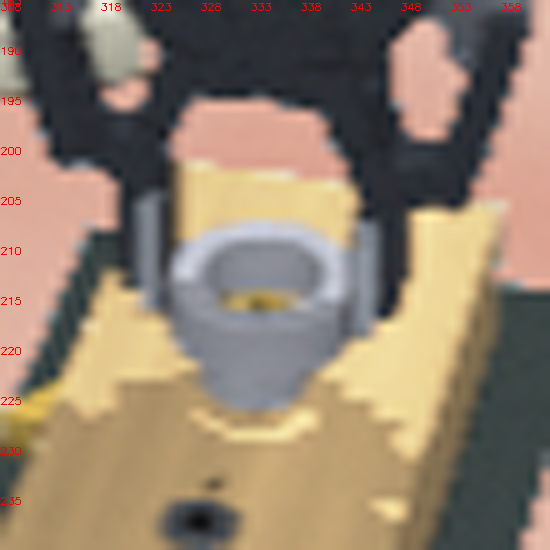

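Run:
```python
from h import *
def circ(c,r):
    q=np.array([proj('side',[c[0]+r*np.cos(t),c[1]+r*np.sin(t),c[2]]) for t in np.linspace(0,2*np.pi,73)]); return np.r_[q.min(0),q.max(0)].round(2)
C=(528.0,136.7); 
print('ring top outer',circ((*C,83),25),'bore top',circ((*C,83),16.25),'ring bot',circ((*C,65),25),'barrel bottom',circ((527,137.4,46),15),'top rim',circ((527,137.4,66),15))
m=lambda l,t,r,b:np.array([l/10+308,t/10+185,r/10+308,b/10+185])-.45
print('meas ring top outer',m(172,222,350,0),'bore',m(203,235,325,310),'barrel',m(203,0,313,410))
c=proj('side',[527,137.4,66]); print((proj('side',[528,137.4,66])-c),(proj('side',[527,138.4,66])-c),(proj('side',[527,137.4,67])-c))
i=np.load('side2.npz')['i']
g=i.astype(int)
print('col 333', [(r,*g[r,333]) for r in range(204,230)])
i1=np.load('side1.npz')['i'].astype(int); print('before',[(r,*i1[r,333]) for r in range(210,230)])
```

```text
ring top outer [323.98 205.87 343.15 216.75] bore top [327.33 207.73 339.8  214.8 ] ring bot [323.87 211.49 342.9  222.45] barrel bottom [327.16 219.34 338.48 225.95] top rim [327.3  213.17 338.72 219.74]
meas ring top outer [324.75 206.75 342.55 184.55] bore [327.85 208.05 340.05 215.55] barrel [327.85 184.55 338.85 225.55]
[0.38054481 0.00050614] [-0.01228009 -0.21875421] [ 0.0096936 -0.3123788]
col 333 [(204, np.int64(146), np.int64(207), np.int64(231)), (205, np.int64(145), np.int64(207), np.int64(232)), (206, np.int64(146), np.int64(207), np.int64(233)), (207, np.int64(217), np.int64(204), np.int64(203)), (208, np.int64(210), np.int64(197), np.int64(192)), (209, np.int64(148), np.int64(140), np.int64(135)), (210, np.int64(148), np.int64(140), np.int64(136)), (211, np.int64(153), np.int64(143), np.int64(141)), (212, np.int64(150), np.int64(140), np.int64(138)), (213, np.int64(150), np.int64(141), np.int64(139)), (214, np.int64(97), np.int64(145), np.int64(163)), (215, np.int64(58), np.int64(106), np.int64(124)), (216, np.int64(139), np.int64(132), np.int64(130)), (217, np.int64(1
[... 997 characters left out ...]
np.int64(31), np.int64(35)), (217, np.int64(27), np.int64(31), np.int64(35)), (218, np.int64(57), np.int64(114), np.int64(135)), (219, np.int64(162), np.int64(204), np.int64(218)), (220, np.int64(170), np.int64(160), np.int64(157)), (221, np.int64(154), np.int64(146), np.int64(143)), (222, np.int64(156), np.int64(147), np.int64(144)), (223, np.int64(155), np.int64(145), np.int64(144)), (224, np.int64(152), np.int64(143), np.int64(140)), (225, np.int64(150), np.int64(140), np.int64(138)), (226, np.int64(103), np.int64(135), np.int64(157)), (227, np.int64(112), np.int64(158), np.int64(186)), (228, np.int64(157), np.int64(219), np.int64(239)), (229, np.int64(159), np.int64(220), np.int64(241))]
```

Request:
arm_command([
  [[0,0,0],[0,0,3],1],
  [[0,0,0],[-0.6,1,4],1],
  [[0,0,0],[-0.6,1,4],1],
  [[0,0,0],[-0.6,1,4],1],
  [[0,0,0],[-0.6,1,4],1],
])

```text
clock: 8.25
position: [527.1, 137.7, 71.6]
ee_rot: [-0.446, 0.547, 0.442, 0.554]
contact_force: [-0.2, 1.1, -0.8]
gripper_width: 48.5
```

```bash
cat > st.py <<'E'
from h import *
s=readout.read_state(); R=Rotation.from_quat(s['ee_rot']).as_matrix()
print(s['clock'],s['position'].round(2),'F',s['contact_force'].round(1),'T',s['wrist_torque'].round(2),s['gripper_width'].round(1),'jaw',np.degrees(np.arctan2(R[1,1],R[0,1])).round(1),'tool x',R[:,0].round(3),'j6',s['joints'][5].round(2))
E
python3 st.py
```

```text
Traceback (most recent call last):
  File "st.py", line 3, in <module>
    print(s['clock'],s['position'].round(2),'F',s['contact_force'].round(1),'T',s['wrist_torque'].round(2),s['gripper_width'].round(1),'jaw',np.degrees(np.arctan2(R[1,1],R[0,1])).round(1),'tool x',R[:,0].round(3),'j6',s['joints'][5].round(2))
                                                                                                           ^^^^^^^^^^^^^^^^^^^^^^^^
AttributeError: 'float' object has no attribute 'round'
```

Request:
arm_command([
  [[0,0.6,0],[0.3,0,-2],1],
  [[0,0.6,0],[0.3,0,-4],1],
  [[0,0.6,0],[0.3,0,-6],1],
  [[0,0.6,0],[0.3,0,-8],1],
  [[0,0.6,0],[0.3,0,-9],1],
])

```text
clock: 8.75
position: [527.3, 138.3, 62.6]
ee_rot: [-0.443, 0.55, 0.445, 0.551]
contact_force: [-3.6, 4.3, 2.2]
gripper_width: 48.5
```

```bash
sed -i "s/s\['gripper_width'\].round(1)/round(s['gripper_width'],1)/" st.py; python3 st.py
```

```text
8.75 [527.27 138.33  62.64] F [-3.6  4.3  2.2] T [1.28 0.92 0.02] 48.5 jaw 167.8 tool x [ 0.     0.003 -1.   ] j6 -0.76
```

Request:
arm_command([
  [[0,0,0],[-0.4,0.6,-2],1],
  [[0,0,0],[-0.4,0.6,-5],1],
  [[0,0,0],[-0.4,0.6,-8],1],
  [[0,0,0],[-0.4,0.6,-11],1],
  [[0,0,0],[-0.4,0.6,-13],1],
])

```text
clock: 9.25
position: [526.9, 138.8, 49.3]
ee_rot: [-0.443, 0.55, 0.445, 0.551]
contact_force: [-3.9, 1.8, 12.4]
gripper_width: 48.7
```

```bash
python3 st.py
```

```text
9.25 [526.9  138.84  49.31] F [-3.9  1.8 12.4] T [0.36 1.47 0.03] 48.7 jaw 167.7 tool x [-0.     0.003 -1.   ] j6 -0.76
```

Request:
arm_command([
  [[0,0,0],[0,0,0.5],0.2],
  [[0,0,0],[0,0,0.5],0.2],
  [[0,0,0],[0,0,0.5],0.2],
  [[0,0,0],[0,0,0.5],0.2],
  [[0,0,0],[0,0,0.5],0.2],
])

```text
clock: 9.75
position: [526.9, 138.8, 49.9]
ee_rot: [-0.443, 0.55, 0.445, 0.551]
contact_force: [0.4, -0.1, 1.1]
gripper_width: 68.4
```

Request:
arm_command([
  [[0,0,0],[0,0,10],0.2],
  [[0,0,0],[0,0,50],0.2],
  [[0,0,0],[0,-20,90],0.2],
  [[0,0,0.5],[-7,-60,115],0.2],
  [[0,0,1],[-15,-105,125],0.2],
])

```text
clock: 10.25
position: [513.7, 33.8, 179.0]
ee_rot: [-0.45, 0.543, 0.449, 0.549]
contact_force: [0.4, 0.4, 1.0]
gripper_width: 68.1
```

```bash
python3 - <<'E'
from h import *
o=[]
for n,(x,y) in(('top',(225,205)),('side',(293,195))):
    i,d=imaging.get_image(n); np.savez(f'{n}3.npz',i=i,d=d)
    k=5; c=cv2.resize(i[y:y+60,x:x+80],None,fx=k,fy=k,interpolation=cv2.INTER_CUBIC)
    for a in range(0,80,10):
        cv2.putText(c,str(y+a),(0,a*k+4),0,.3,(0,0,255),1); cv2.putText(c,str(x+a),(a*k,8),0,.3,(0,0,255),1)
    o.append(c)
cv2.imwrite('pics/r3.png',np.hstack(o))
E
python3 st.py
```

```text
10.35 [511.5   30.56 177.96] F [-0.5  0.1  0.5] T [ 0.02  0.06 -0.05] 68.4 jaw 168.5 tool x [ 0.004  0.004 -1.   ] j6 -0.57
```

View pics/r3.png

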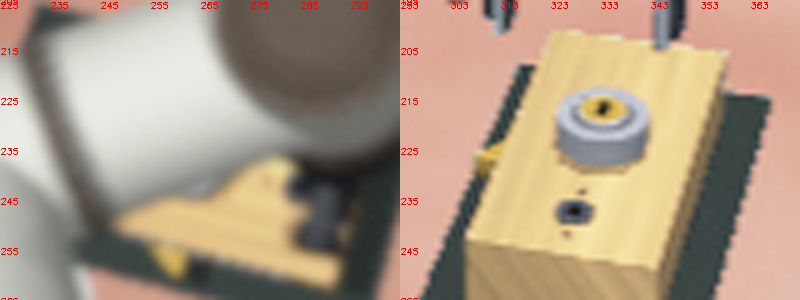

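Request:
arm_command([
  [[0,0,0.3],[-7,-48,-5],0.4],
  [[0,0,0.6],[-14,-96,-10],0.5],
  [[0,0,0.9],[-21,-144,-15],0.5],
  [[0,0,1.2],[-28,-192,-20],0.5],
  [[0,0,1.3],[-35,-240,-25],0.5],
])

```text
clock: 10.85
position: [476.3, -211.0, 153.4]
ee_rot: [-0.454, 0.54, 0.454, 0.544]
contact_force: [1.1, 0.6, -0.3]
gripper_width: 42.3
```

```bash
python3 st.py
```

```text
10.85 [ 476.3  -210.96  153.44] F [ 1.1  0.6 -0.3] T [-0.05 -0.02  0.01] 42.3 jaw 169.9 tool x [ 0.005  0.004 -1.   ] j6 -0.07
```

Request:
arm_command([
  [[-0.2,0.3,0],[-5,-36,-15],0.5],
  [[-0.2,0.3,0],[-10,-65,-30],0.5],
  [[-0.2,0.3,0],[-10,-72,-43],0.5],
  [[-0.2,0.3,0],[-10,-72,-43],0.5],
  [[-0.2,0.3,0],[-10,-72,-43],0.5],
])

```text
clock: 11.35
position: [466.7, -282.3, 110.6]
ee_rot: [-0.454, 0.542, 0.454, 0.542]
contact_force: [-0.0, -0.3, -0.1]
gripper_width: 42.6
```

```bash
python3 - <<'E'
from h import *
i,d=imaging.get_image('side'); np.savez('side4.npz',i=i,d=d)
x,y,k=275,285,6; c=cv2.resize(i[y:y+100,x:x+90],None,fx=k,fy=k,interpolation=cv2.INTER_CUBIC)
for a in range(0,100,10):
    cv2.putText(c,str(y+a),(0,a*k+4),0,.35,(255,0,0),1); cv2.putText(c,str(x+a),(a*k,10),0,.35,(255,0,0),1)
cv2.imwrite('pics/k4.png',c); s=readout.read_state(); p=s['position']
print(proj('side',p),proj('side',[466.2,-283.2,64]),proj('side',[466.2,-283.2,82]))
E
python3 st.py
```

```text
[310.0315506  320.10560096] [309.61751823 336.87412157] [309.60682707 330.73312797]
11.4 [ 467.07 -282.07  111.13] F [0.7 0.1 0.5] T [-0.   -0.01 -0.04] 42.9 jaw 170.0 tool x [ 0. -0. -1.] j6 0.07
```

View pics/k4.png

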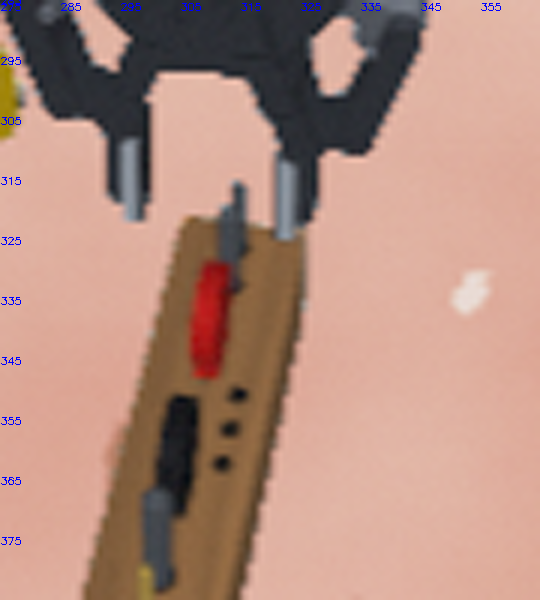

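Request:
arm_command([
  [[0,0,0],[-0.8,-1,-20],0.5],
  [[0,0,0],[-0.8,-1,-40],0.5],
  [[0,0,0],[-0.8,-1,-55],0.5],
  [[0,0,0],[-0.8,-1,-61],0.5],
  [[0,0,0],[-0.8,-1,-61],0.5],
])

```text
clock: 11.9
position: [466.7, -282.2, 50.3]
ee_rot: [-0.455, 0.541, 0.455, 0.541]
contact_force: [-0.1, -0.0, 0.6]
gripper_width: 42.8
```

```bash
python3 st.py
```

```text
11.9 [ 466.68 -282.19   50.27] F [-0.1 -0.   0.6] T [ 0.02 -0.01 -0.  ] 42.8 jaw 170.1 tool x [ 0. -0. -1.] j6 0.07
```

Request:
arm_command([
  [[0,0,0],[0,0,0],0.7],
  [[0,0,0],[0,0,0],0.85],
  [[0,0,0],[0,0,0],1],
  [[0,0,0],[0,0,0],1],
  [[0,0,0],[0,0,0],1],
])

```text
clock: 12.4
position: [467.4, -282.2, 51.3]
ee_rot: [-0.455, 0.541, 0.454, 0.542]
contact_force: [-0.2, 2.7, 6.4]
gripper_width: 7.6
```

Request:
arm_command([
  [[0,0,0],[0,0,0],1],
  [[0,0,0],[0,0,0],1],
  [[0,0,0],[0,0,0],1],
  [[0,0,0],[0,0,0],1],
  [[0,0,0],[0,0,0],1],
])

```text
clock: 12.9
position: [467.4, -282.3, 51.4]
ee_rot: [-0.455, 0.541, 0.454, 0.542]
contact_force: [-0.7, 0.3, 1.8]
gripper_width: 7.7
```

```bash
python3 st.py
```

```text
12.9 [ 467.37 -282.31   51.36] F [-0.7  0.3  1.8] T [0.2  0.16 0.06] 7.7 jaw 170.1 tool x [ 0.002 -0.001 -1.   ] j6 0.07
```

Request:
arm_command([
  [[0,0,0],[0,0,10],1],
  [[0,0,0],[0,0,30],1],
  [[0,0,0],[0,0,60],1],
  [[0,0,0],[2,10,90],1],
  [[0,0,-1],[8,50,95],1],
])

```text
clock: 13.4
position: [477.7, -234.5, 150.5]
ee_rot: [-0.452, 0.544, 0.446, 0.548]
contact_force: [1.5, 0.7, -1.1]
gripper_width: 7.9
```

Request:
arm_command([
  [[0,0,-1],[6,45,0],1],
  [[0,0,-2],[13,90,0],1],
  [[0,0,-2],[19,135,0],1],
  [[0,0,-2],[25,180,0],1],
  [[0,0,-2.3],[31,225,0],1],
])

```text
clock: 13.9
position: [508.6, -7.7, 151.0]
ee_rot: [-0.441, 0.553, 0.435, 0.557]
contact_force: [0.4, -0.3, 0.2]
gripper_width: 8.0
```

```bash
python3 st.py
```

```text
13.9 [508.6   -7.75 151.03] F [ 0.4 -0.3  0.2] T [ 0.05 -0.07  0.02] 8.0 jaw 166.5 tool x [ 0.01  -0.004 -1.   ] j6 -0.55
```

Request:
arm_command([
  [[0.2,0.6,0],[6,45,-5],1],
  [[0.2,0.6,0],[12,90,-15],1],
  [[0.2,0.6,0],[17,135,-25],1],
  [[0.2,0.6,0.3],[18.4,146.5,-33],1],
  [[0.2,0.6,0.3],[18.4,146.5,-33],1],
])

```text
clock: 14.4
position: [526.3, 140.0, 116.8]
ee_rot: [-0.44, 0.554, 0.44, 0.552]
contact_force: [0.7, 0.2, 0.0]
gripper_width: 7.7
```

```bash
python3 - <<'E'
from h import *
i,d=imaging.get_image('side'); np.savez('side5.npz',i=i,d=d)
x,y,k=303,170,10; c=cv2.resize(i[y:y+60,x:x+60],None,fx=k,fy=k,interpolation=cv2.INTER_CUBIC)
for a in range(0,60,5):
    cv2.putText(c,str(y+a),(0,a*k+4),0,.35,(255,0,0),1); cv2.putText(c,str(x+a),(a*k,10),0,.35,(255,0,0),1)
cv2.imwrite('pics/k5.png',c); s=readout.read_state(); p=s['position']
for q in ([0,0,-37.4],[0,-5.5,-32],[0,0,-9.4],[0,0,12.6],[0,0,30.6]): print(q,proj('side',p+q))
for q in ([526.9,138.8,66],[526.9,138.8,46]): print(q,proj('side',q))
E
python3 st.py
```

```text
[0, 0, -37.4] [332.9021126  211.69740482]
[0, -5.5, -32] [333.02271062 211.18435161]
[0, 0, -9.4] [333.17670042 202.74325958]
[0, 0, 12.6] [333.39708451 195.55313548]
[0, 0, 30.6] [333.58051778 189.56614493]
[526.9, 138.8, 66] [332.9548387 216.1227718]
[526.9, 138.8, 46] [332.76328298 222.31236786]
14.45 [526.41 138.84 117.46] F [-0.1  0.2 -0.6] T [-0.04 -0.02  0.04] 7.6 jaw 166.9 tool x [-0.002 -0.001 -1.   ] j6 -0.78
```

View pics/k5.png

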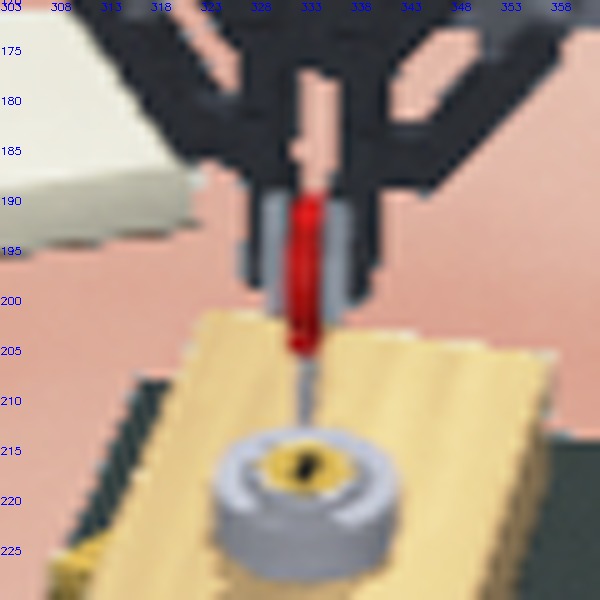

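Request:
arm_command([
  [[0,0,0],[0.5,0,-5],1],
  [[0,0,0],[0.5,0,-10],1],
  [[0,0,0],[0.5,0,-13],1],
  [[0,0,0],[0.5,0,-16],1],
  [[0,0,0],[0.5,0,-18],1],
])

```text
clock: 14.95
position: [526.9, 138.3, 99.2]
ee_rot: [-0.439, 0.555, 0.44, 0.553]
contact_force: [0.5, 0.3, -0.7]
gripper_width: 8.0
```

```bash
python3 st.py
```

```text
14.95 [526.86 138.3   99.24] F [ 0.5  0.3 -0.7] T [ 0.05 -0.01  0.01] 8.0 jaw 166.9 tool x [-0.002 -0.001 -1.   ] j6 -0.78
```

Request:
arm_command([
  [[0,0,0],[0,0.2,-3],1],
  [[0,0,2],[0,0.2,-5],1],
  [[0,0,-2],[0,0.2,-8],1],
  [[0,0,2],[0,0.2,-10],1],
  [[0,0,0],[0,0.2,-12],1],
])

```text
clock: 15.45
position: [527.4, 139.0, 89.4]
ee_rot: [-0.44, 0.554, 0.44, 0.553]
contact_force: [-5.5, 0.5, 14.7]
gripper_width: 8.2
```

```bash
python3 st.py
```

```text
15.45 [527.43 138.95  89.41] F [-5.5  0.5 14.7] T [ 0.18  1.6  -0.04] 8.2 jaw 166.9 tool x [-0.001 -0.001 -1.   ] j6 -0.78
```

Request:
arm_command([
  [[0,0,3],[-0.7,0,-3],1],
  [[0,0,-3],[-0.7,0,-5],1],
  [[0,0,3],[-0.7,0,-7],1],
  [[0,0,-3],[-0.7,0,-9],1],
  [[0,0,0],[-0.7,0,-9],1],
])

```text
clock: 15.95
position: [527.2, 139.1, 82.5]
ee_rot: [-0.441, 0.553, 0.44, 0.553]
contact_force: [-1.6, 0.1, 8.5]
gripper_width: 8.0
```

```bash
python3 st.py
```

```text
15.95 [527.23 139.12  82.46] F [-1.6  0.1  8.5] T [-0.19  0.87 -0.06] 8.0 jaw 167.0 tool x [ 0.001 -0.001 -1.   ] j6 -0.79
```

Request:
arm_command([
  [[0,0,3],[-0.4,0,-3],1],
  [[0,0,-3],[-0.4,0,-5],1],
  [[0,0,3],[-0.4,0,-7],1],
  [[0,0,-3],[-0.4,0,-9],1],
  [[0,0,0],[-0.4,0,-9.5],1],
])

```text
clock: 16.45
position: [527.3, 139.2, 75.2]
ee_rot: [-0.441, 0.553, 0.439, 0.554]
contact_force: [-5.1, -1.5, 15.3]
gripper_width: 8.2
```

```bash
python3 st.py
```

```text
16.45 [527.28 139.16  75.16] F [-5.1 -1.5 15.3] T [-0.28  1.52 -0.  ] 8.2 jaw 167.0 tool x [ 0.002 -0.001 -1.   ] j6 -0.79
```

Request:
arm_command([
  [[0,0,2],[-0.7,-0.2,-3],1],
  [[0,0,-2],[-0.7,-0.2,-4],1],
  [[0,0,0],[-0.7,-0.2,-5],1],
  [[0,0,0],[-0.7,-0.2,-5],1],
  [[0,0,0],[-0.7,-0.2,-5],1],
])

```text
clock: 16.95
position: [527.4, 139.1, 74.9]
ee_rot: [-0.443, 0.552, 0.439, 0.554]
contact_force: [-8.8, -0.5, 26.3]
gripper_width: 7.9
```

```bash
python3 - <<'E'
from h import *
i,d=imaging.get_image('side')
x,y,k=303,180,10; c=cv2.resize(i[y:y+50,x:x+60],None,fx=k,fy=k,interpolation=cv2.INTER_CUBIC)
cv2.imwrite('pics/k6.png',c)
E
python3 st.py
```

```text
17.0 [527.38 139.14  74.92] F [-8.6 -0.8 26.4] T [-0.28  2.69  0.04] 7.6 jaw 167.2 tool x [ 0.005 -0.002 -1.   ] j6 -0.79
```

View pics/k6.png

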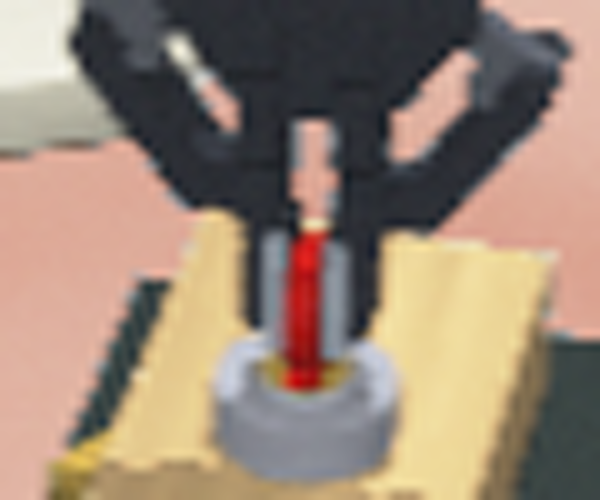

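Request:
arm_command([
  [[0,0.3,-6],[-0.3,0,-1.5],1],
  [[0,0.3,-13],[-0.3,0,-1.5],1],
  [[0,0.3,-20],[-0.3,0,-1.5],1],
  [[0,0.3,-27],[-0.3,0,-1.5],1],
  [[0,0.3,-34],[-0.3,0,-1.5],1],
])

```text
clock: 17.5
position: [526.9, 138.9, 75.1]
ee_rot: [-0.26, 0.659, 0.258, 0.657]
contact_force: [-4.7, -0.5, 9.4]
gripper_width: 8.1
```

```bash
python3 st.py
```

```text
17.5 [526.9  138.91  75.1 ] F [-4.7 -0.5  9.4] T [-0.18  1.29  0.1 ] 8.1 jaw 132.9 tool x [-0.001 -0.004 -1.   ] j6 -1.38
```

Request:
arm_command([
  [[-0.2,0,-7],[-0.3,0,-1.5],1],
  [[-0.2,0,-14],[-0.3,0,-1.5],1],
  [[-0.2,0,-21],[-0.3,0,-1.5],1],
  [[-0.2,0,-28],[-0.3,0,-1.5],1],
  [[-0.2,0,-35],[-0.3,0,-1.5],1],
])

```text
clock: 18.0
position: [526.4, 138.9, 75.1]
ee_rot: [-0.05, 0.707, 0.046, 0.704]
contact_force: [-4.3, 0.1, 9.3]
gripper_width: 8.3
```

```bash
python3 st.py
```

```text
18.0 [526.44 138.9   75.09] F [-4.3  0.1  9.3] T [0.03 1.26 0.14] 8.3 jaw 97.7 tool x [-0.004 -0.006 -1.   ] j6 -2.0
```

Request:
arm_command([
  [[0.3,-0.2,-7],[0,0,-1.5],1],
  [[0.3,-0.2,-14],[0,0,-1.5],1],
  [[0.3,-0.2,-21],[0,0,-1.5],1],
  [[0.3,-0.2,-26],[0,0,-1.5],1],
  [[0.3,-0.2,-29],[0,0,-1.5],1],
])

```text
clock: 18.5
position: [526.5, 139.0, 75.1]
ee_rot: [0.131, 0.695, -0.13, 0.694]
contact_force: [-3.3, 1.2, 8.1]
gripper_width: 7.9
```

```bash
python3 st.py
```

```text
18.5 [526.46 139.03  75.12] F [-3.3  1.2  8.1] T [0.12 1.22 0.5 ] 7.9 jaw 68.7 tool x [-0.001  0.    -1.   ] j6 -2.5
```

```bash
python3 - <<'E'
from h import *
i,d=imaging.get_image('side')
x,y,k=293,180,9; c=cv2.resize(i[y:y+65,x:x+80],None,fx=k,fy=k,interpolation=cv2.INTER_CUBIC)
cv2.imwrite('pics/k7.png',c)
E
python3 st.py
```

```text
18.55 [526.48 139.06  75.12] F [-2.9  0.9  8.5] T [0.04 1.21 0.43] 7.9 jaw 68.7 tool x [-0.001  0.    -1.   ] j6 -2.5
```

View pics/k7.png

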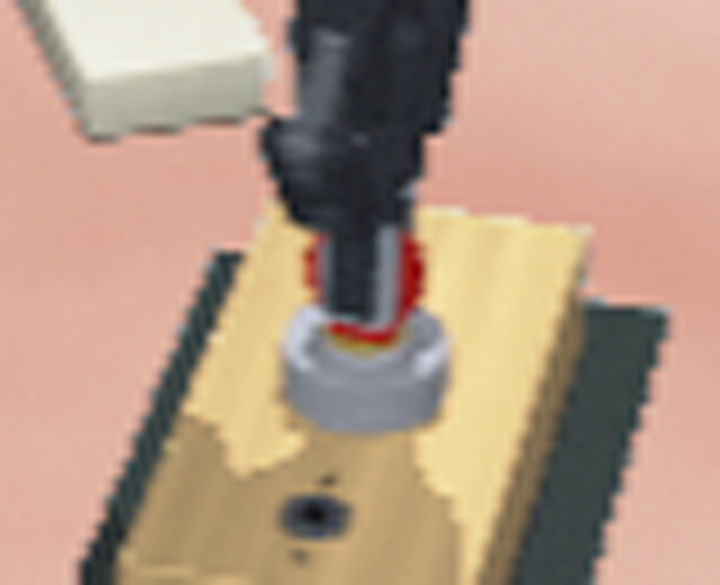

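The key head has turned broadside, the brass bolt that showed at the left edge (about pixel (311,227)) is gone, and the ring sits flat. I'm handing in.

```bash
python3 -c "
from bench import arm; print(arm.job_done())"; python3 st.py
```

```text
the job is handed in; nothing more can be done
None
the job is handed in; nothing more can be done
```

The job is done and handed in at about 18.6 s: the guard ring is on the barrel, and the red key is home, turned and still gripped against the spring.

- **Ring:** I gripped it twice, at right angles, so that it sat central in the fingers. The first press caught on the barrel's rim. I lifted it, shifted about 1 mm, and it went down onto the wood. A picture after letting go shows it flat round the barrel.
- **Key:** I took it from the block and pushed it in with ±3° of wiggle. It stopped dead with the tool at z ≈ 75 mm: pressing about 11 N harder moved it only 0.3 mm, so I took it to be fully home.
- **Turn:** I turned the gripper about 98° clockwise. The turning moment rose from 0.14 to about 0.45 N m, which means the rotor is at its stop.
- **Last checks:** The final side picture shows the brass bolt no longer standing out, the ring flat, and the key in the fingers, which read 7.9 mm open. The push down was about 8 N.
- **Not confirmed:** The rotor angle and bolt travel can't be read directly, so both are inferred from the turning moment and the picture. The black key and the other loose things were not touched as far as I could tell, but I took no final picture of them.
- **Disagreement:** Camera and touch differed by 1–2 mm at the ring and barrel. I settled that by contact force.

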